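Check a cart handle's brake lever stops short of the bar

TASK

Two computer-cart push handles stand on the repair bench. Check the brake, which is the handle with the long lever: with the outside of your closed fingers press that lever in towards its bar as far as it goes, without forcing it, keep it pressed in for about two seconds so that one can see it stops short of the bar, then let it come fully back out and move clear. Only push on the lever's outer side: do not put a finger behind it, pinch it or touch the bar, and leave the other handle's short lever and the things lying about as they are.

Things in the scene. Friction and masses are not known exactly. Their poses are not given: they have to be found in the camera images.
- brake_handle: The handle to check: cart push handle on a fixed stand: level black bar 210 x 28 mm, axis 150 mm up; grey post 30 x 40, steel foot 120 x 110 x 12 mm. Origin on the bench below the bar's middle; y along the bar, z up, x level, from the lever (-x side) towards the bar. Bracket at y +80 mm; lever pivot (upright) at x -45, y +80 mm. Long lever, 140 mm.
- brake_lever (a joint): Long lever's hinge, rad: 0 = at rest, let out, splayed 0.30 rad from the bar; 0.28 = fully in at its own stop, about parallel to the bar with a 28 mm gap left. Spring return (2 N to start, 6 N at the stop, pushed 105 mm from the pivot). Aluminium blade 140 mm from pivot to tip, 12 mm thick, 20 mm tall (140 to 160 mm up).
- brake_press (a point): Point on the long lever's outer face (away from the bar), 105 mm from the pivot, at mid height of the blade (150 mm above the bench), moving with the lever: the natural place to push. Its frame moves with the lever: x square to the face, towards the bar, y from tip to pivot, z up.
- height_handle: The other handle, not to be used: cart push handle on a fixed stand: level black bar 210 x 28 mm, axis 150 mm up; grey post 30 x 40, steel foot 120 x 110 x 12 mm. Origin on the bench below the bar's middle; y along the bar, z up, x level, from the lever (-x side) towards the bar. Bracket at y +80 mm; lever pivot (upright) at x -45, y +80 mm. Short lever, 75 mm.
- height_lever (a joint): Short height-release lever's hinge, rad: 0 = at rest, let out, splayed 0.30 rad from the bar; 0.28 = fully in at its own stop, about parallel to the bar with a 28 mm gap left. Spring return. Same blade section, but only 75 mm long. To be left alone.
- duster: Standing compressed-air can, 66 mm across, 200 mm tall, loose; origin at the centre of its underside.
- meter: Yellow multimeter lying flat, 150 x 80 x 36 mm with a 6 mm dial on top, loose; origin at the centre of its underside, x along its length.
- driver: Screwdriver with orange handle lying on the bench, about 200 mm long along its x, loose.
- brush: Flat brush with wooden handle lying on the bench, about 200 mm long along its x, loose.
Not all that is in view belongs to the job. What is shaped like the brake_handle but yellow is not meant.

How it is judged:
By the outcome, as a careful person would: the job done as asked, in the order asked, and still so for the second after the job is handed in, with the robot touching nothing.
It also fails if it takes over 40 s, if anything falls off the work surface, if the arm or the gripper's body presses on something with over 40 N, if the wrist force passes 120 N, or if a joint passes its speed limit or range.

ROBOT

A 6-joint arm with a two-finger parallel gripper is mounted at the origin on the work surface. World frame = base frame: x ahead of the robot, y to its left, z up, the work surface at z = 0. Lengths are in m, angles in rad, forces in N, time in s.
With the tool pointing down it reaches from about 0.375 to 0.975 m from the base axis. Payload 3.8 kg.
Tool frame: the origin (TCP) lies midway between the tips of the shut fingers; the grasp point (between the pads) lies 19 mm behind it; z points along the fingers, y is the direction in which the jaws open and shut (so a half turn about z gives the same grasp; the last joint's range is limited). The gripper opens to 85 mm and grips with 20 to 120 N. Pads are 22 mm wide; open, the fingers measure 114 mm over their backs; the gripper's body (76 mm by 85 mm) begins 54 mm behind the grasp point. The pads swing forward as they close: fully open they stand 13 mm farther back than shut.
Start: joints at [1.185, 0.264, 1.604, -0, 1.274, -0.037], TCP at [0.231, 0.634, 0.231] pointing down, gripper open.
Joint ranges: [-2.63, 2.63], [-0.94, 2.18], [0.31, 2.57], [-1.31, 4.45], [0, 2.66], [-2.55, 2.55]. Speed limits (rad/s): [2.57, 2.57, 3.14, 3.14, 3.14, 3.14].

INTERFACE

Orientations are given as a rotation vector (axis times angle).
In Python, from workcell import bot gives the robot as it stands.
- The arm moves only by the tool drive_tool, never from a script. Its argument "deltas" is a list of rows, each an object with "hand": the opening, from 0 (shut) to 1 (fully open); "offset": the shift along the world's x, y, z in cm, a list of three; "angular": the turn, a rotation vector about the world's x, y, z in degrees, a list of three. A call has 1 to 8 rows; each row is the pose to reach, as a shift and turn from the pose commanded when the call began; what a row does not reach only later rows make up. A row lasts 1/8 s, in which the tool goes at most 62.5 mm and 10.7 degrees, less where a joint would pass 70% of its speed; a pose out of reach is approached as far as the arm can. A call with a gripper value outside its range is refused whole. The fingers move at their own pace and stop on an object; "force" is the grip in N (left out, the last holds). Time passes only in rows, so rows that repeat a pose let the fingers close. It gives the time, the measured TCP pose, the force and the opening at its end, in the units of the state.
- bot.read_state(): the state, without advancing time (a new reading comes with each control period).
- bot.read_camera(name): name is "side" or "top" or "wrist"; returns a dict with "frame" (384x512x3 uint8, blue, green, red), "mtx" (3x3 intrinsics, pixels), "k1" (the pictures are not rectified: a ray, as slopes to the right and down, at radius r is drawn at 1 + k1 r^2 times it, then the intrinsics apply), "R" (3x3) and "t" (3): a world point X has camera coordinates R X + t. Camera axes: x right, y down, z forward; pixel columns grow to the right and rows downward; lengths in m; the calibration is good to about 2 mm. A picture is of the moment at which its call begins. There is no depth.
- bot.finish_job(): hands the job in, once; it reports no verdict.
The state is a dict: "time": time; "q": joint angles; "joint_vel": joint speeds; "joint_torque": joint torques, N m; "tool_pos": TCP position; "tcp_rot": TCP orientation; "wrist_force": force on the tool from outside, world axes, zero at the start; "torque": the same for the moment, N m; "width": opening from 0.0 (shut) to 1.0 (fully open).
Only numpy, scipy, OpenCV 4.12 (cv2) and the standard library are available. Lean on these libraries where they do the work, as an engineer would, in place of code of your own. Each camera call takes 0.05 s, during which the arm holds its last target. There are 200 camera calls.

## Working session

There is one attempt and no reset: what is moved stays moved. The work goes in short steps, Python scripts to look and compute and a tool call to move; the robot and the scene stay as the last step left them, time stands still between calls to the robot, and variables do not carry over. Pictures are saved under pics/ and viewed, about 8 in all and at most 12, crops included, and the job is handed in when it is done.

Besides the shell and the picture viewer there is one more tool, called after "Emit:" as name(argument=value, ...), one argument or row to a line, values as JSON. drive_tool: Moves the arm, as the interface text tells. Its arguments: {"type":"object","properties":{"deltas":{"type":"array"},"force":{"type":"number"}},"required":["deltas"]}

```bash
mkdir -p pics
cat > h.py <<'E'
import numpy as np, cv2, pickle
from workcell import bot
def grab(n,tag):
    c=bot.read_camera(n); cv2.imwrite(f'pics/{tag}.png',c['frame']); pickle.dump(c,open(f'pics/{tag}.pkl','wb')); return c
def load(tag): return pickle.load(open(f'pics/{tag}.pkl','rb'))
def ray(c,uv):
    d=np.array([c['k1'],0,0,0,0],float)
    p=cv2.undistortPoints(np.array(uv,float).reshape(-1,1,2),c['mtx'],d)[:,0]
    D=np.c_[p,np.ones(len(p))]@c['R']; return -c['R'].T@c['t'],D
def onz(c,uv,z):
    o,D=ray(c,uv); return o+D*((z-o[2])/D[:,2])[:,None]
def proj(c,X):
    r,_=cv2.Rodrigues(c['R']); return cv2.projectPoints(np.array(X,float).reshape(-1,1,3),r,c['t'],c['mtx'],np.array([c['k1'],0,0,0,0],float))[0][:,0]
E
python3 - <<'E'
from h import *
a=[grab(n,n+'0') for n in('top','side')]
cv2.imwrite('pics/both.png',np.vstack([c['frame'] for c in a]) [:, :])
for c in a: print(c['k1'],-c['R'].T@c['t'],c['R'][2])
print(bot.read_state())
E
```

```text
-0.08647582772673489 [ 0.30149491 -0.19306015  1.69814277] [ 0.18012624  0.0176092  -0.98348587]
-0.03851642646771229 [-0.03388249 -0.88738596  0.70029948] [ 0.56175612  0.64062605 -0.52347715]
{'time': 0.1, 'q': array([ 1.18513388e+00,  2.64663996e-01,  1.60526155e+00, -1.09673324e-05,
        1.27372100e+00, -3.69065651e-02]), 'joint_vel': array([ 3.56066910e-04,  9.33061510e-05, -4.99732300e-03, -6.17234077e-04,
       -3.26933622e-04,  1.55100227e-03]), 'joint_torque': array([ 7.38918952e-04, -5.16702104e+01, -3.68588734e+01,  5.81764448e-05,
        6.28051115e-03, -3.03084926e-05]), 'tool_pos': array([0.23042093, 0.63373163, 0.23008283]), 'tcp_rot': array([-0.54497413, -3.09353452,  0.00315753]), 'wrist_force': array([-0.49756298,  0.72751146, -0.8587198 ]), 'torque': array([-0.02753287,  0.04987028,  0.02499567]), 'width': 0.9994826387016982}
```

View pics/top0.png

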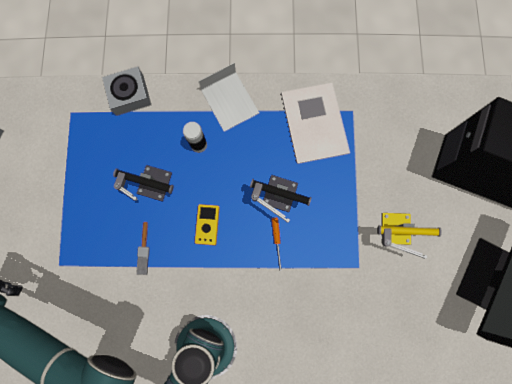

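View pics/side0.png

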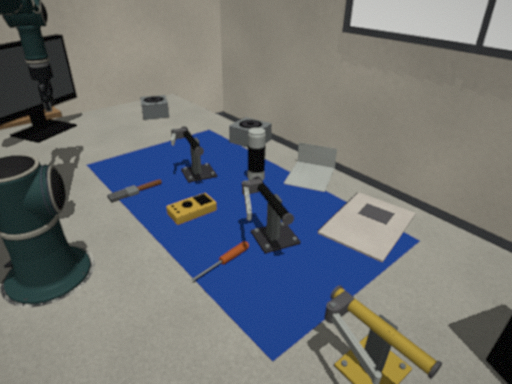

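The top view shows two black handles. The one at about (280,193) has the long lever, with its tip near (289,220). The short-lever handle is at (143,182), the yellow lookalike is at (410,235), the driver at (277,240), and the can at (194,135). I'll zoom in to measure.

Run:
```python
from h import *
t=load('top0')['frame'];s=load('side0')['frame']
a=cv2.resize(t[165:240,235:325],None,fx=6,fy=6,interpolation=cv2.INTER_CUBIC)
b=cv2.resize(s[170:258,235:305],None,fx=5.114,fy=5.114,interpolation=cv2.INTER_CUBIC)
b=cv2.resize(b,(int(70*5.114),450)); cv2.imwrite('pics/crop0.png',np.hstack([a[:,:430],b])) if 0 else cv2.imwrite('pics/crop0.png',cv2.resize(np.hstack([a,b]),None,fx=.88,fy=.88))
c=load('top0')
m=(t.max(2)<70).astype(np.uint8); m[:165]=0;m[240:]=0;m[:,:235]=0;m[:,325:]=0
n,l,st,ce=cv2.connectedComponentsWithStats(m); print(st[1:],ce[1:])
print(onz(c,[[254,185],[309,201],[289,219],[256,188]],.16))
```

```text
[[252 180  58  26 563]
 [284 185   1   1   1]
 [254 200   2   1   2]] [[280.98223801 194.21492007]
 [284.         185.        ]
 [254.5        200.        ]]
[[ 0.57814429 -0.1810426   0.16      ]
 [ 0.52134205 -0.3729638   0.16      ]
 [ 0.45842164 -0.30240061  0.16      ]
 [ 0.56744702 -0.18806896  0.16      ]]
```

View pics/crop0.png

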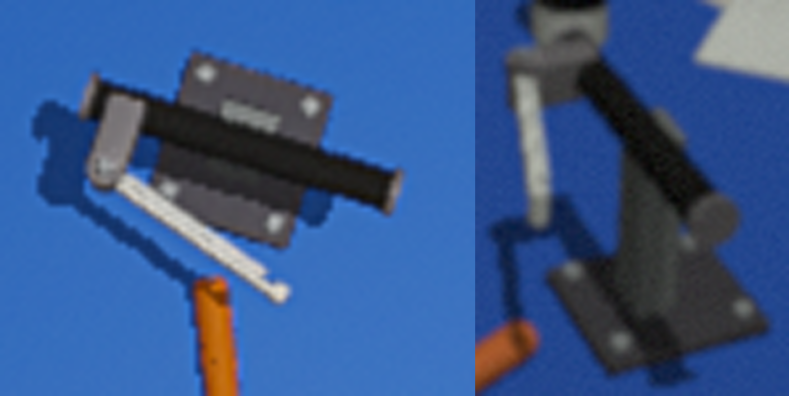

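```bash
cat > m.py <<'E'
from h import *
def frame(e1,e2):  # bracket end, far end on bar axis
    y=(e1-e2)[:2]; L=np.linalg.norm(y); y/=L; return (e1+e2)[:2]/2,np.array([y[1],-y[0]]),y,L
def w(F,p): return F[0]+F[1]*p[0]+F[2]*p[1]
def press(th,out=0,a=.105):
    s=.30-th; return np.array([-.045-a*np.sin(s)-(.006+out)*np.cos(s), .08-a*np.cos(s)+(.006+out)*np.sin(s)])
E
python3 - <<'E'
from m import *
c=load('top0')
px=lambda a:[(a[0]/5.28)+235-.4,(a[1]/5.28)+165-.4]
e=onz(c,[px((90,97)),px((393,191))],.15); F=frame(*e); print('F',F)
pv=onz(c,[px((103,170))],.165)[0]; tip=onz(c,[px((282,292))],.16)[0]
print('pivot seen',pv,'pred',w(F,(-.045,.08)),'tip',tip,'pred',w(F,press(0,-.006,.14)))
b=load('side0')
sx=[[235+(x/.88-540)/5.114,170+y/.88/5.114] for x,y in((714,220),(540,222),(528,85))]
print('side: far end',onz(b,sx[:1],.15),'tip',onz(b,sx[1:2],.14))
for th in(0,.28): print(th,w(F,press(th)),'tcp contact',w(F,press(th,.011)))
print('clear',w(F,press(0,.05)))
E
```

```text
F (array([ 0.55540672, -0.27344344]), array([ 0.95358862, -0.30111251]), array([0.30111251, 0.95358862]), np.float64(0.21145006050500698))
pivot seen [ 0.5354744 -0.1814947  0.165    ] pred [ 0.53658424 -0.18360628] tip [ 0.45528597 -0.29893178  0.16      ] pred [ 0.45685865 -0.29868813]
side: far end [[ 0.52422116 -0.37379351  0.15      ]] tip [[ 0.4542276  -0.30115673  0.14      ]]
0 [ 0.47185797 -0.26650086] tcp contact [ 0.46281582 -0.2602367 ]
0.28 [ 0.49728709 -0.28116003] tcp contact [ 0.48686595 -0.27763868]
clear [ 0.43075731 -0.23802743]
```

Emit:
drive_tool(
  deltas=[
    {"hand": 0,"offset": [5,-5,3],"angular": [0,0,0]},
    {"hand": 0,"offset": [9,-10,6],"angular": [0,0,0]},
    {"hand": 0,"offset": [13,-16,6],"angular": [0,0,0]},
    {"hand": 0,"offset": [16,-22,6],"angular": [0,0,0]},
    {"hand": 0,"offset": [18,-28,6],"angular": [0,0,0]},
    {"hand": 0,"offset": [19,-34,6],"angular": [0,0,0]},
    {"hand": 0,"offset": [19,-40,6],"angular": [0,0,0]},
    {"hand": 0,"offset": [19,-46,6],"angular": [0,0,0]},
  ],
  force=40,
)

```text
time: 1.1
tool_pos: [0.4197, 0.1993, 0.2908]
tcp_rot: [-0.545, -3.094, 0.001]
wrist_force: [0.9, -0.2, 1.1]
width: -0.004
```

Emit:
drive_tool(
  deltas=[
    {"hand": 0,"offset": [0,-6,0],"angular": [0,0,0]},
    {"hand": 0,"offset": [0,-12,0],"angular": [0,0,0]},
    {"hand": 0,"offset": [0,-18,0],"angular": [0,0,0]},
    {"hand": 0,"offset": [0,-24,0],"angular": [0,0,0]},
    {"hand": 0,"offset": [0,-30,0],"angular": [0,0,0]},
    {"hand": 0,"offset": [0,-36,0],"angular": [0,0,0]},
    {"hand": 0,"offset": [0,-41,0],"angular": [0,0,0]},
    {"hand": 0,"offset": [0,-41,0],"angular": [0,0,0]},
  ],
)

```text
time: 2.1
tool_pos: [0.4192, -0.2115, 0.2906]
tcp_rot: [-0.553, -3.091, 0.0]
wrist_force: [0.2, 0.7, -0.8]
width: -0.001
```

Run:
```python
from m import *
c=grab('wrist','w1'); s=bot.read_state(); print(s['tool_pos'],s['tcp_rot'],s['wrist_force'],s['q'])
e=[[.5873,-.1733,.15],[.5235,-.3736,.15],[.5366,-.1836,.16],[.4568,-.2987,.16],[.4719,-.2665,.16]]
print(proj(c,e))
```

```text
[ 0.41929309 -0.20966449  0.29058714] [-5.50376676e-01 -3.09153691e+00 -1.38599156e-03] [ 0.44671788  0.75318732 -0.00766336] [-5.17080793e-01 -1.66750179e-01  1.94576240e+00  3.55854033e-04
  1.36423899e+00 -1.73558822e+00]
[[333.11112658 294.35445686]
 [162.45952168 300.44207687]
 [315.05424052 268.1060846 ]
 [193.5958066  240.4587817 ]
 [225.95802761 242.99943893]]
```

View pics/w1.png

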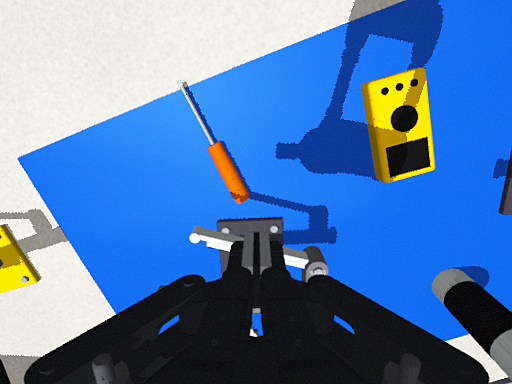

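The lever tip appears at (193,238) and the pivot at (318,268), both within 3 px of prediction. Next I'll descend on the outer side of the lever.

Emit:
drive_tool(
  deltas=[
    {"hand": 0,"offset": [0.8,-3,-5],"angular": [0,0,0]},
    {"hand": 0,"offset": [0.8,-3,-10],"angular": [0,0,0]},
    {"hand": 0,"offset": [0.8,-3,-14],"angular": [0,0,0]},
    {"hand": 0,"offset": [0.8,-3,-16],"angular": [0,0,0]},
    {"hand": 0,"offset": [0.8,-3,-16],"angular": [0,0,0]},
    {"hand": 0,"offset": [0.8,-3,-16],"angular": [0,0,0]},
  ],
)

```text
time: 2.9
tool_pos: [0.4288, -0.2381, 0.1323]
tcp_rot: [0.543, 3.093, -0.001]
wrist_force: [0.0, 1.0, 1.5]
width: -0.001
```

Run:
```python
from m import *
s=bot.read_state(); print(s['tool_pos'],s['wrist_force'])
```

```text
[ 0.42876652 -0.23811331  0.13234466] [0.04215498 1.02388633 1.53465487]
```

Emit:
drive_tool(
  deltas=[
    {"hand": 0,"offset": [1.5,-1,0],"angular": [0,0,0]},
    {"hand": 0,"offset": [2.6,-1.7,0],"angular": [0,0,0]},
    {"hand": 0,"offset": [3.1,-2.0,0],"angular": [0,0,0]},
    {"hand": 0,"offset": [3.5,-2.3,0],"angular": [0,0,0]},
    {"hand": 0,"offset": [3.9,-2.6,0],"angular": [0,0,0]},
    {"hand": 0,"offset": [4.3,-2.9,0],"angular": [0,0,0]},
    {"hand": 0,"offset": [4.6,-3.1,0],"angular": [0,0,0]},
    {"hand": 0,"offset": [4.6,-3.1,0],"angular": [0,0,0]},
  ],
)

```text
time: 3.9
tool_pos: [0.4737, -0.2692, 0.1309]
tcp_rot: [-0.545, -3.093, -0.001]
wrist_force: [-1.6, 3.4, 1.2]
width: -0.0
```

Run:
```python
from m import *
s=bot.read_state(); print(s['tool_pos'],s['wrist_force'],s['wrist_force'][:2]@[.954,-.301])
```

```text
[ 0.47368252 -0.26921146  0.13086138] [-1.64706955  3.42504492  1.22485045] -2.602242869835509
```

Emit:
drive_tool(
  deltas=[
    {"hand": 0,"offset": [0.3,-0.2,0],"angular": [0,0,0]},
    {"hand": 0,"offset": [0.6,-0.35,0],"angular": [0,0,0]},
    {"hand": 0,"offset": [0.8,-0.45,0],"angular": [0,0,0]},
    {"hand": 0,"offset": [1.0,-0.55,0],"angular": [0,0,0]},
    {"hand": 0,"offset": [1.0,-0.55,0],"angular": [0,0,0]},
    {"hand": 0,"offset": [1.0,-0.55,0],"angular": [0,0,0]},
  ],
)

```text
time: 4.65
tool_pos: [0.483, -0.2743, 0.1307]
tcp_rot: [-0.545, -3.092, -0.002]
wrist_force: [-2.9, 5.1, 2.1]
width: 0.001
```

Run:
```python
from m import *
s=bot.read_state(); print(s['tool_pos'],s['wrist_force'],s['wrist_force'][:2]@[.954,-.301])
```

```text
[ 0.48304578 -0.27425604  0.13073751] [-2.94724291  5.0817469   2.07011975] -4.341275550087047
```

Emit:
drive_tool(
  deltas=[
    {"hand": 0,"offset": [0.15,-0.05,0],"angular": [0,0,0]},
    {"hand": 0,"offset": [0.15,-0.05,0],"angular": [0,0,0]},
    {"hand": 0,"offset": [0.15,-0.05,0],"angular": [0,0,0]},
  ],
)

```text
time: 5.03
tool_pos: [0.4843, -0.2749, 0.1307]
tcp_rot: [-0.544, -3.092, -0.002]
wrist_force: [-3.7, 5.3, 1.3]
width: -0.0
```

Emit:
drive_tool(
  deltas=[
    {"hand": 0,"offset": [0.1,-0.03,0],"angular": [0,0,0]},
    {"hand": 0,"offset": [0.1,-0.03,0],"angular": [0,0,0]},
  ],
)

```text
time: 5.28
tool_pos: [0.4852, -0.2752, 0.1307]
tcp_rot: [-0.544, -3.091, -0.001]
wrist_force: [-3.4, 3.8, 0.8]
width: 0.003
```

Emit:
drive_tool(
  deltas=[
    {"hand": 0,"offset": [0.1,-0.03,0],"angular": [0,0,0]},
    {"hand": 0,"offset": [0.1,-0.03,0],"angular": [0,0,0]},
  ],
)

```text
time: 5.52
tool_pos: [0.4861, -0.2756, 0.1307]
tcp_rot: [-0.544, -3.091, -0.001]
wrist_force: [-4.8, 3.6, 2.5]
width: -0.001
```

Emit:
drive_tool(
  deltas=[
    {"hand": 0,"offset": [0.1,-0.03,0],"angular": [0,0,0]},
    {"hand": 0,"offset": [0.1,-0.03,0],"angular": [0,0,0]},
  ],
)

```text
time: 5.78
tool_pos: [0.4862, -0.2757, 0.1307]
tcp_rot: [-0.544, -3.089, -0.002]
wrist_force: [-7.5, 5.7, 4.0]
width: 0.001
```

Emit:
drive_tool(
  deltas=[
    {"hand": 0,"offset": [0.1,-0.03,0],"angular": [0,0,0]},
    {"hand": 0,"offset": [0.1,-0.03,0],"angular": [0,0,0]},
  ],
)

```text
time: 6.02
tool_pos: [0.4864, -0.2757, 0.1307]
tcp_rot: [-0.543, -3.087, -0.002]
wrist_force: [-10.1, 5.0, 4.8]
width: -0.003
```

Run:
```python
from m import *
s=bot.read_state(); print(s['tool_pos'],s['wrist_force'],s['wrist_force'][:2]@[.954,-.301])
t=grab('top','t2')['frame']; u=grab('side','s2')['frame']
a=cv2.resize(t[165:240,235:325],None,fx=5,fy=5,interpolation=cv2.INTER_CUBIC)
b=cv2.resize(u[165:240,225:305],None,fx=5,fy=5,interpolation=cv2.INTER_CUBIC)
cv2.imwrite('pics/crop2.png',cv2.resize(np.hstack([a,b]),(790,348)))
```

```text
[ 0.48638389 -0.27569761  0.13067699] [-10.06988214   5.01523885   4.76865116] -11.11625445581312
```

View pics/crop2.png

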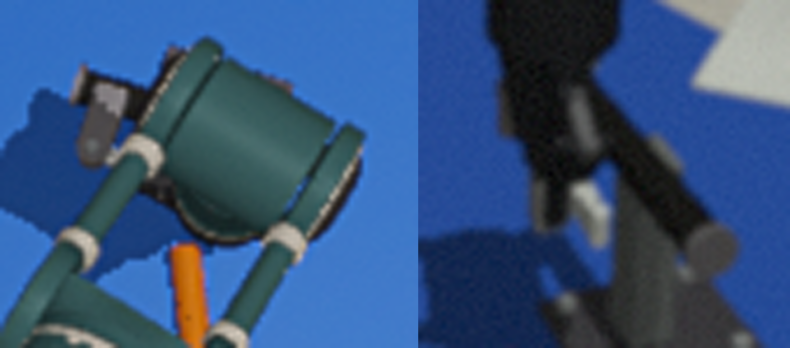

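The TCP stalls at x = 0.486 while the force climbs to about 11 N, so the lever is at its stop. The side crop shows the lever tip near (590,215), standing clear of the bar. I'll ease off slightly and hold.

Emit:
drive_tool(
  deltas=[
    {"hand": 0,"offset": [-0.07,0.02,0],"angular": [0,0,0]},
    {"hand": 0,"offset": [-0.07,0.02,0],"angular": [0,0,0]},
    {"hand": 0,"offset": [-0.07,0.02,0],"angular": [0,0,0]},
    {"hand": 0,"offset": [-0.07,0.02,0],"angular": [0,0,0]},
    {"hand": 0,"offset": [-0.07,0.02,0],"angular": [0,0,0]},
    {"hand": 0,"offset": [-0.07,0.02,0],"angular": [0,0,0]},
    {"hand": 0,"offset": [-0.07,0.02,0],"angular": [0,0,0]},
    {"hand": 0,"offset": [-0.07,0.02,0],"angular": [0,0,0]},
  ],
)

```text
time: 7.12
tool_pos: [0.4863, -0.2757, 0.1307]
tcp_rot: [-0.544, -3.089, -0.002]
wrist_force: [-7.9, 4.8, 4.1]
width: -0.0
```

Emit:
drive_tool(
  deltas=[
    {"hand": 0,"offset": [0,0,0],"angular": [0,0,0]},
    {"hand": 0,"offset": [0,0,0],"angular": [0,0,0]},
    {"hand": 0,"offset": [0,0,0],"angular": [0,0,0]},
    {"hand": 0,"offset": [0,0,0],"angular": [0,0,0]},
    {"hand": 0,"offset": [0,0,0],"angular": [0,0,0]},
    {"hand": 0,"offset": [0,0,0],"angular": [0,0,0]},
    {"hand": 0,"offset": [0,0,0],"angular": [0,0,0]},
    {"hand": 0,"offset": [0,0,0],"angular": [0,0,0]},
  ],
)

```text
time: 8.12
tool_pos: [0.4863, -0.2756, 0.1307]
tcp_rot: [-0.544, -3.089, -0.002]
wrist_force: [-7.7, 5.5, 4.3]
width: 0.002
```

Emit:
drive_tool(
  deltas=[
    {"hand": 0,"offset": [-0.5,0.25,0],"angular": [0,0,0]},
    {"hand": 0,"offset": [-1.0,0.55,0],"angular": [0,0,0]},
    {"hand": 0,"offset": [-1.5,0.9,0],"angular": [0,0,0]},
    {"hand": 0,"offset": [-2.0,1.2,0],"angular": [0,0,0]},
    {"hand": 0,"offset": [-2.6,1.6,0],"angular": [0,0,0]},
    {"hand": 0,"offset": [-3.4,2.1,0],"angular": [0,0,0]},
    {"hand": 0,"offset": [-5,3,0],"angular": [0,0,0]},
    {"hand": 0,"offset": [-6.3,3.8,0],"angular": [0,0,0]},
  ],
)

```text
time: 9.12
tool_pos: [0.4251, -0.238, 0.1316]
tcp_rot: [0.545, 3.093, -0.0]
wrist_force: [-0.5, 0.2, 0.4]
width: -0.002
```

Emit:
drive_tool(
  deltas=[
    {"hand": 0,"offset": [0,0,1],"angular": [0,0,0]},
    {"hand": 0,"offset": [0,0,6],"angular": [0,0,0]},
    {"hand": 0,"offset": [0,0,12],"angular": [0,0,0]},
    {"hand": 0,"offset": [0,5,16],"angular": [0,0,0]},
    {"hand": 0,"offset": [0,11,16],"angular": [0,0,0]},
    {"hand": 0,"offset": [0,17,16],"angular": [0,0,0]},
    {"hand": 0,"offset": [0,22,16],"angular": [0,0,0]},
    {"hand": 0,"offset": [0,22,16],"angular": [0,0,0]},
  ],
)

```text
time: 10.12
tool_pos: [0.4261, -0.0157, 0.2926]
tcp_rot: [0.536, 3.093, 0.002]
wrist_force: [0.4, -0.9, 0.1]
width: -0.001
```

Run:
```python
from m import *
s=bot.read_state(); print(s['time'],s['tool_pos'],s['wrist_force'])
t0=load('top0')['frame'];s0=load('side0')['frame']
t=grab('top','t3')['frame']; u=grab('side','s3')['frame']
cr=lambda t:cv2.resize(t[165:240,235:325],None,fx=4,fy=4,interpolation=cv2.INTER_CUBIC)
cs=lambda t:cv2.resize(t[165:240,225:315],None,fx=4,fy=4,interpolation=cv2.INTER_CUBIC)
cv2.imwrite('pics/crop3.png',np.vstack([np.hstack([cr(t0),cs(s0)]),np.hstack([cr(t),cs(u)])])[:600])
print(cv2.absdiff(t0,t)[165:240,235:325].max(), (cv2.absdiff(s0,u)[165:258,235:305].max(2)>40).sum())
```

```text
10.125 [ 0.42610091 -0.01574423  0.2925686 ] [ 0.38739452 -0.89300728  0.09983943]
8 0
```

View pics/crop3.png

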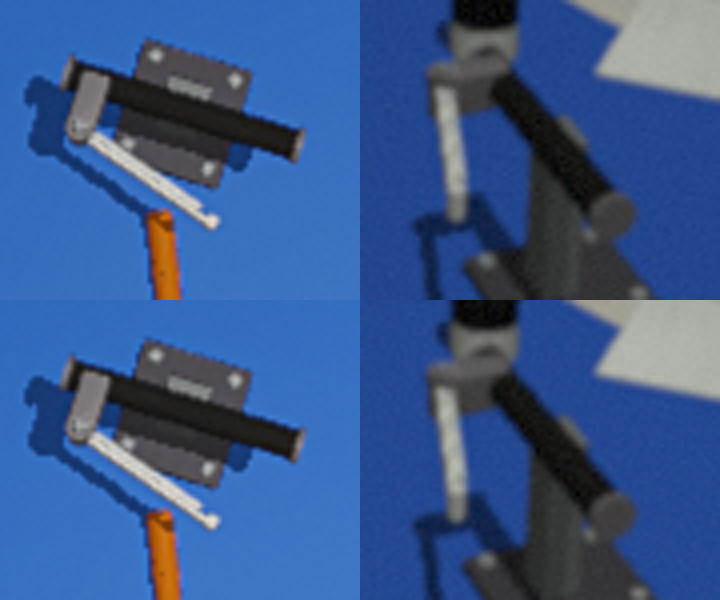

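The lever is back at rest: its tip is at (212,221) in the top crop before and (212,521 − 300) after, so the two match. The driver hasn't moved.

```bash
python3 -c "
from workcell import bot; print(bot.finish_job())"
```

```text
the job is handed in; nothing more can be done
None
```

I pressed the long brake lever in to its stop, held it there for about 2.4 s, let it come fully back out and moved clear. I used the outside of the closed fingers, and only on the lever's outer face. The job was handed in at about 10 s.

- **At the stop:** the tool stopped moving at x = 0.486 m while the force rose to about 11 N. I eased off to about 9 N for the hold. The side picture showed the lever still clear of the bar.
- **After release:** around the brake handle, the top and side pictures match the ones from before the push. The lever is at rest and the driver is unmoved. Wrist force was back to its noise level, about 1 N.
- **Not checked:** I took no comparison picture of the short lever, meter, brush or can afterwards. The arm passed with the fingertips about 29 cm above the bench on the way in and did not come near them. I did not measure the gap left at the stop in millimetres.

No checks failed or disagreed; the positions from the top, side and wrist cameras agreed to about 2–3 mm.

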